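Carry a branch slice on a lifter and seat it in a V-stop jig

ROBOT

A 6-joint arm with a two-finger parallel gripper is mounted at the origin on the work surface. World frame = base frame: x ahead of the robot, y to its left, z up, the work surface at z = 0. Lengths are in m, angles in rad, forces in N, time in s.
With the tool pointing down it reaches from about 0.25 to 0.775 m from the base axis. Payload 8.9 kg.
Tool frame: the origin (TCP) lies at the very end of the fingers, on their centre line; the grasp point (between the pads) lies 19 mm behind it; z points along the fingers, y is the line along which they close (so a half turn about z gives the same grasp; the last joint's range is limited). The gripper opens to 85 mm and grips with 20 to 120 N. Pads are 22 mm wide; open, the fingers measure 114 mm over their backs; the gripper's body (76 mm by 85 mm) begins 54 mm behind the grasp point. The pads swing forward as they close: fully open they stand 13 mm farther back than shut.
Start: joints at [1.072, 0.291, -0.153, 1.127, 0, 1.431], TCP at [0.185, 0.491, 0.231] pointing down, gripper open.
Joint ranges: [-2.52, 2.52], [-0.91, 1.74], [-1.3, 1.37], [-1.96, 2.02], [-1.52, 1.47], [-3.14, 3.14]. Speed limits (rad/s): [2.22, 2.22, 2.79, 3.14, 3.14, 3.14].

INTERFACE

Orientations are given as [roll, pitch, yaw] about the fixed x, y, z axes, in that order (R = Rz(yaw) Ry(pitch) Rx(roll)).
In Python, from cell import r gives the robot as it stands. The module is installed in compiled form; this text tells all that it offers. Calls block until the motion is done:
- r.move_to(position, orientation): joint-space move of the TCP to a pose.
- r.line_to(position, orientation=None, velocity=0.15, until_force=None): straight line of the TCP; orientation=None keeps the orientation; velocity is the mean speed in m/s. With until_force (N) it stops when the force on the tool has changed by that much, and returns True; else False.
- r.movej(angles): joint-space move.
- r.move_gripper(opening, newtons=None): finger opening in m; newtons is the grip in N (None keeps the last); returns when the fingers have stopped.
- r.wait(seconds).
- r.inverse_kinematics(position, orientation): joint angles nearest the present ones, or None.
- r.sense(): the state.
- r.snapshot(name): name is "scene" or "top" or "wrist"; returns a dict with "color" (400x640x3 uint8, red, green, blue), "fx", "fy", "cx", "cy" (pixels), "dist_coeffs" ([k1, k2, p1, p2, k3] as OpenCV has them; the pictures are not rectified), "extrinsics" (4x4, takes a point from world to camera coordinates). Camera axes: x right, y up, looking along -z (the intrinsics and any distortion apply to the point x, -y, -z); pixel columns grow to the right and rows downward; lengths in m; the calibration is good to about 2 mm. A picture is of the moment at which its call begins. There is no depth.
A pose or a line that the arm cannot do raises r.MotionError and nothing moves.
- r.close_job(): hands the job in; it is judged then, once.
The state is a dict: "time_s": time; "qpos": joint angles; "qvel": joint speeds; "joint_torque": joint torques, N m; "ee_pos": TCP position; "tool_rot": TCP orientation; "force": force on the tool from outside, world axes, zero at the start; "wrist_torque": the same for the moment, N m; "width": finger opening in m; "finger_force": force on a finger pad.
Only numpy, scipy, OpenCV 4.12 (cv2) and the standard library are available. Lean on these libraries where they do the work, as an engineer would, in place of code of your own. Each camera call takes 0.05 s, during which the arm holds its last target. There are 200 camera calls.

TASK

Pick up the lifter by its handle with the wooden slice lying on its blade, carry the slice level to the jig, lower it onto the jig's two rails and, with the lifter's shoulder, push it fully home into the V-stop: press firmly for a moment so that it beds against both faces, but gently enough not to shift the stop. Then draw the lifter out from under it and lay the lifter back in its stand, leaving the slice seated. Never touch the slice with the fingers, and leave the other things alone.

Things in the scene. Friction and masses are not known exactly. Their poses are not given: they have to be found in the camera images.
- slice: A natural branch slice: a wooden disc with uneven, roundish outline (26 to 30 mm from its origin to the rim, not the same all round), 10 mm thick, about 25 g, a small heart on top. Origin: centre of its underside, z up. It starts on the blade, up to 7 mm clear of the shoulder, up to 2 mm off the middle. Where exactly its rim will meet shoulder and V must be felt.
- lifter: Wooden handle with a flat steel blade, about 140 g. Origin: middle of the handle, at its underside (level with the blade's underside); x along the blade to its tip, z up. Handle x -45 to 45 mm, 22 wide, 26 high: pinch across y from above. Blade 4 mm thick, 22 wide, tip at x = 137.
- blade (a point): Point on the blade's top, x = 125 mm, 4 mm above the lifter's underside: about where the slice's centre is when its rim touches the shoulder, an upright steel plate 22 mm wide across the blade, front face at x = 97, rising 14 mm above the blade's top. The shoulder pushes the slice when the lifter moves along +x. The slice is held on the blade by friction only.
- jig: Wooden jig, fixed. Origin: on the table; x: direction in which the slice is pushed, z up. Footprint x -60 to 90 mm, y -55 to 55. Two flat rails along x, tops 42 mm above the table; between them a channel 38 mm wide (y -19 to 19), 12 mm deep, open at both ends: the blade and shoulder sink into it while the slice stays on the rails.
- stop: V-stop on the jig, carrying two fences. Origin: at rail-top level, where the centre of a 28 mm radius disc would be when home (the uneven slice ends within about 4 mm of it); x as the jig's. Set 5 to 25 mm ahead of the jig's origin, on its middle line; held by friction, slides at about 22 N. Push on it must stay below 18 N (stiff contact: approach slowly); 6 to 10 N beds the slice.
- fence_l: Left (+y) face of the V: a wooden bar 36 x 10 x 14 mm, upright, 45 degrees to the jig's x, open V towards the jig's -x. Origin: centre of its underside. Its own y runs along the bar, -x faces the slice.
- fence_r: Right (-y) face of the V, mirror image of the left. Pushed in off-centre the slice jams on one fence only; shifting the lifter sideways under light push rolls it in (the lifter has 8 mm of room each side in the channel). Home, it bears on both fences with at least 1 N each; rocking the lifter sideways a little under the push shares the load.
- stand: The lifter's stand, fixed: base 10 mm high, two saddles (at x -161 and -60 mm, 10 thick) with tops 35 mm above the table and 6 mm high lips 40 mm apart. Origin: on the table below the slice's starting place; x along the lying lifter. The lifter lies home with its origin at x = -125, y = 0, z = 35 mm, its x along the stand's x. The handle's middle is free on both sides.
- glue_gun: bystander: a black cordless glue gun lying flat, 150 mm long, 34 mm high
- carton: bystander: a white carton, 100 x 150 x 40 mm
- stick_box: bystander: a low box of craft sticks with a ball knob, 130 x 120 mm, 52 mm high
- dish: bystander: a small red plastic dish, 72 mm across, 30 mm high
Not all that is in view belongs to the job. Several things have the shape of the slice; the one meant has the colours described above.

How it is judged:
On the way, in this order (a step that is already met when the one before it is completed fails the run):
1. the lifter is raised off its stand with the slice lying level on its blade (z of lifter in the frame of stand above 0.06 m and distance between slice and blade below 0.02 m and angle between slice's own z axis and vertical below 0.15 rad), for 0.3 s.
2. the slice lies on the jig's rails short of the stop, the blade still under it and sunk in the channel (z of slice in the frame of jig between 0.0395 and 0.0445 m and y of slice in the frame of jig between -0.01 and 0.01 m and z of blade in the frame of jig below 0.0415 m and horizontal distance between slice and blade below 0.025 m and horizontal distance between slice and stop above 0.006 m), for 0.1 s.
3. the lifter presses the slice home in the V, bearing on both fences with 1 N or more each (contact force between slice and fence_l above 1 N and contact force between slice and fence_r above 1 N and contact force between slice and lifter above 2 N and horizontal distance between slice and stop below 0.006 m), for 0.25 s.
At the end, for the whole second after the job is handed in: The slice lies flat on the jig's rails, its centre within 6 mm of the V-stop's origin (where it was pressed home), the stop within 2 mm of where it was set; the lifter lies flat and still on both saddles of its stand, within 12 mm along and 10 mm across of its place, released (horizontal distance between slice and stop below 0.006 m and z of slice in the frame of jig between 0.0395 and 0.0445 m and angle between slice's own z axis and vertical below 0.08 rad and distance of stop from where it was at the start of the episode below 0.002 m and contact force between slice and lifter below 0.01 N and x of lifter in the frame of stand between -0.137 and -0.113 m and y of lifter in the frame of stand between -0.01 and 0.01 m and z of lifter in the frame of stand between 0.032 and 0.038 m and angle between lifter's own z axis and vertical below 0.06 rad and linear speed of each of lifter, slice below 0.01 m/s); the robot touches nothing.
It fails at once if the slice tips by more than about 14 degrees (angle between slice's own z axis and vertical above 0.25 rad).
It fails at once if the slice is pushed against the V-stop with more than 18 N (contact force between slice and stop above 18 N).
It fails at once if the stop is shifted by more than 2 mm (distance of stop from where it was at the start of the episode above 0.002 m).
It fails at once if the fingers touch the slice (contact force between the fingers and slice above 0.2 N).
It fails at once if a bystander is moved by more than 20 mm (distance of any of glue_gun, carton, stick_box, dish from where it was at the start of the episode above 0.02 m).
It also fails if it takes over 72 s, if anything falls off the work surface, if the arm or the gripper's body presses on something with over 40 N, if the wrist force passes 120 N, or if a joint passes its speed limit or range.

## Working session

There is one attempt and no reset: what is moved stays moved. The work goes in short steps, each a Python script; the robot and the scene stay as the last script left them, time stands still between calls to the robot, and variables do not carry over. Pictures are saved under pics/ and viewed, at most 10 in all, crops included, and the job is handed in when it is done.

```bash
mkdir -p pics; python3 - <<'E'
from cell import r
import cv2,json,numpy as np
for n in ["scene","top"]:
    s=r.snapshot(n); cv2.imwrite(f"pics/{n}0.png",cv2.cvtColor(s["color"],cv2.COLOR_RGB2BGR))
    print(n,s["fx"],s["fy"],s["cx"],s["cy"],s["dist_coeffs"]); print(np.round(s["extrinsics"],4).tolist())
s=r.sense(); print({k:np.round(v,3).tolist() for k,v in s.items()})
E
```

```text
scene 470.82026294389 470.82026294389 331.11292605862724 202.00286960867706 [-0.08096288  0.          0.          0.          0.        ]
[[0.7729, 0.6343, 0.0142, -0.5118], [-0.5391, 0.6447, 0.542, 0.3034], [0.3347, -0.4266, 0.8402, -1.7243], [0.0, 0.0, 0.0, 1.0]]
top 492.67046842223186 492.67046842223186 323.33353096814443 203.356727399686 [0.0472004 0.        0.        0.        0.       ]
[[-0.0096, -0.9998, 0.0163, 0.0139], [0.9954, -0.008, 0.0959, -0.6344], [-0.0958, 0.0172, 0.9953, -1.3266], [0.0, 0.0, 0.0, 1.0]]
{'time_s': 0.1, 'qpos': [1.072, 0.291, -0.154, 1.127, -0.0, 1.432], 'qvel': [0.0, -0.002, 0.001, 0.001, -0.0, -0.001], 'joint_torque': [0.001, -53.798, 33.192, 0.009, -0.0, 0.0], 'ee_pos': [0.185, 0.491, 0.231], 'tool_rot': [-3.14, -0.0, 2.782], 'force': [-0.467, 0.077, 0.012], 'wrist_torque': [-0.044, 0.025, 0.041], 'finger_force': 0.0, 'width': 0.086}
```

View pics/top0.png

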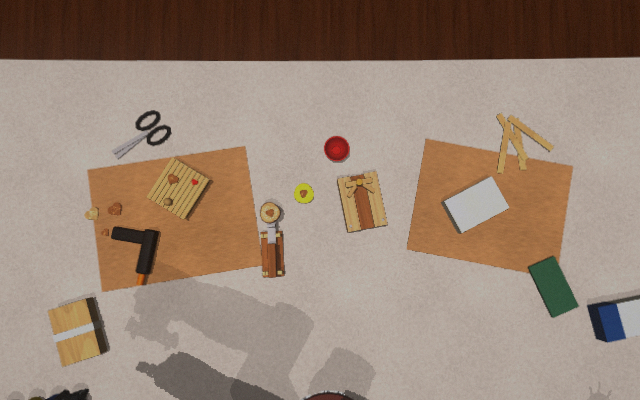

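View pics/scene0.png

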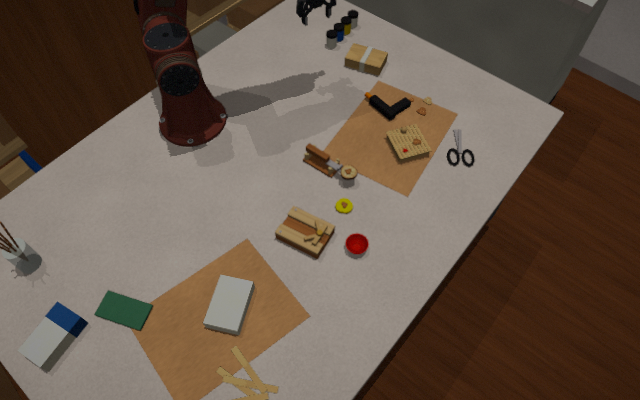

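Top view: slice candidates are the wooden disc on the blade at (270,212) and the yellow disc at (304,193) on the table. The wooden one lying on the lifter fits the description. I'll confirm in a crop and get coarse positions.

```bash
cat > h.py <<'E'
from cell import r
import cv2,numpy as np,pickle
def snap(n,f):
    s=r.snapshot(n); s={k:s[k] for k in("color","fx","fy","cx","cy","dist_coeffs","extrinsics")}
    pickle.dump(s,open(f"pics/{f}.pkl","wb")); return s
def load(f): return pickle.load(open(f"pics/{f}.pkl","rb"))
def KD(s): return np.array([[s["fx"],0,s["cx"]],[0,s["fy"],s["cy"]],[0,0,1.]]),np.array(s["dist_coeffs"],float)
F=np.diag([1,-1,-1.])
def ray(s,uv):
    K,D=KD(s); p=cv2.undistortPoints(np.array([[uv]],float),K,D)[0,0]
    E=np.array(s["extrinsics"]); R=E[:3,:3]; return -R.T@E[:3,3], R.T@F@np.array([p[0],p[1],1])
def onz(s,uv,z):
    o,d=ray(s,uv); return o+d*(z-o[2])/d[2]
def proj(s,P):
    K,D=KD(s);E=np.array(s["extrinsics"]); R=F@E[:3,:3]; t=F@E[:3,3]
    return cv2.projectPoints(np.atleast_2d(np.array(P,float)),cv2.Rodrigues(R)[0],t,K,D)[0][:,0]
def tri(obs):
    A=np.zeros((3,3));b=np.zeros(3);L=[]
    for s,uv in obs:
        o,d=ray(s,uv); d/=np.linalg.norm(d); M=np.eye(3)-np.outer(d,d);A+=M;b+=M@o;L.append(M)
    X=np.linalg.solve(A,b); res=[np.linalg.norm(M@(X-ray(s,uv)[0]))*1e3 for M,(s,uv) in zip(L,obs)]
    return X,np.round(res,1)
def save(s,f,box=None,k=1):
    c=cv2.cvtColor(s["color"],cv2.COLOR_RGB2BGR)
    if box: c=c[box[1]:box[3],box[0]:box[2]]
    cv2.imwrite(f"pics/{f}.png",cv2.resize(c,None,fx=k,fy=k,interpolation=cv2.INTER_CUBIC))
E
python3 - <<'E'
from h import *
s=snap("top","top");save(s,"topcrop",(230,125,410,290),4)
w=snap("wrist","w0")
for n,uv,z in [("slice",(270,212),.049),("handle",(271.5,254),.061),("jig",(361,202),.042),("yellow",(304,193),.01)]: print(n,onz(s,uv,z).round(3))
E=np.array(w["extrinsics"]);print("wristcam",(-E[:3,:3].T@E[:3,3]).round(3),E[:3,:3].round(2).tolist(),w["fx"])
print(tri([(s,(270,212)),(snap("scene","scene"),(348,173))]))
E
```

```text
slice [0.61  0.153 0.049]
handle [0.497 0.148 0.061]
jig [ 0.636 -0.094  0.042]
yellow [0.666 0.062 0.01 ]
wristcam [0.117 0.516 0.373] [[0.35, 0.94, -0.0], [-0.9, 0.34, -0.29], [-0.27, 0.1, 0.96]] 277.22619826484015
(array([0.60984332, 0.15283375, 0.04166588]), array([1.5, 1.5]))
```

View pics/topcrop.png

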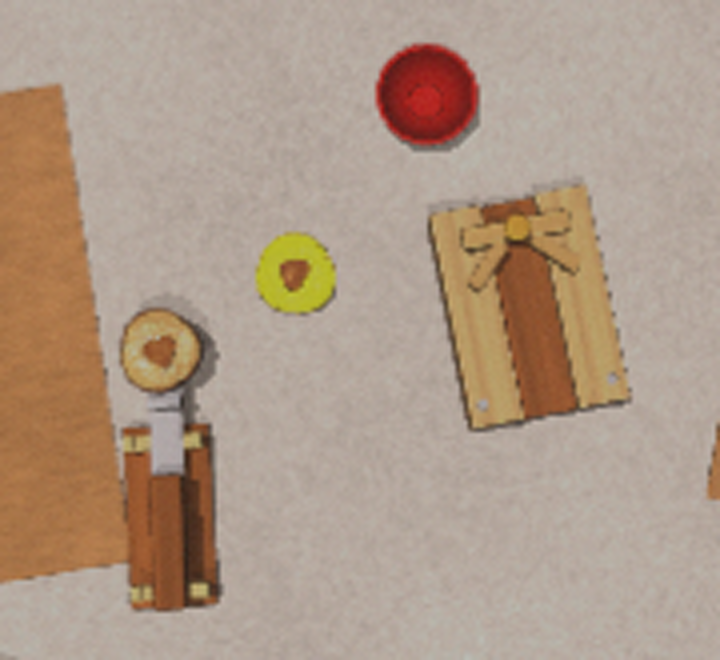

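Crop (4x): the wooden disc with the brown heart at (160,350), lying on the blade, is the slice. The yellow disc at (295,272) is a decoy. Jig corners are at (432,212), (585,187), (630,400) and (472,430), with the V apex near (516,232). Next, closer wrist views.

```bash
python3 - <<'E'
from h import *
Y=np.pi
ims=[]
for i,(p) in enumerate([(.60,.19,.22),(.60,.09,.22),(.69,-.05,.22),(.69,-.13,.22)]):
    r.move_to(list(p),[np.pi,0,Y]); r.wait(.2); s=snap("wrist",f"w{i+1}")
    c=cv2.cvtColor(s["color"],cv2.COLOR_RGB2BGR)
    q=r.sense(); print(i,q["ee_pos"],q["qpos"][0],q["qpos"][5],q["time_s"], proj(s,[[.61,.153,.045],[.497,.148,.061],[.636,-.094,.042]]).round(0).tolist())
    ims.append(c)
g=np.vstack([np.hstack(ims[:2]),np.hstack(ims[2:])]); cv2.imwrite("pics/wg.png",cv2.resize(g,(800,500),interpolation=cv2.INTER_AREA))
E
```

```text
0 [0.59972678 0.19063954 0.22010902] 0.1916570935902626 0.19076870075265262 2.3583 [[291.0, 189.0], [281.0, 85.0], [92.0, 209.0]]
1 [0.59998084 0.09102461 0.21995296] 0.03005256464295342 0.028609928084834944 3.0917 [[375.0, 189.0], [379.0, 85.0], [172.0, 209.0]]
2 [ 0.68979047 -0.04873293  0.22044512] -0.17617375472196528 -0.17777792131189143 4.05 [[506.0, 110.0], [532.0, -15.0], [283.0, 133.0]]
3 [ 0.69009508 -0.12875365  0.22020171] -0.28854183631111563 -0.29010690672303424 4.7167 [[577.0, 111.0], [615.0, -13.0], [353.0, 133.0]]
```

View pics/wg.png

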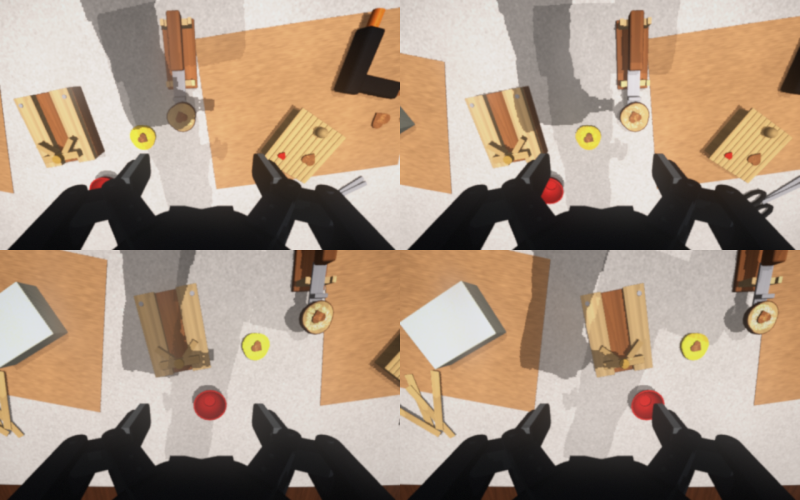

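```bash
python3 - <<'E'
from h import *
def pair(a,ba,b,bb,k,f):
    g=np.hstack([load(n)["color"][y0:y1,x0:x1] for n,(x0,y0,x1,y1) in((a,ba),(b,bb))])
    g=cv2.convertScaleAbs(g,alpha=1.2)
    cv2.imwrite(f"pics/{f}.png",cv2.cvtColor(cv2.resize(g,None,fx=k,fy=k,interpolation=cv2.INTER_CUBIC),cv2.COLOR_RGB2BGR))
pair("w1",(240,5,360,215),"w2",(325,5,445,215),2.8,"lift")
pair("w3",(205,40,345,210),"w4",(275,40,415,210),2.8,"jig")
E
```

```text
(no output)
```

View pics/lift.png

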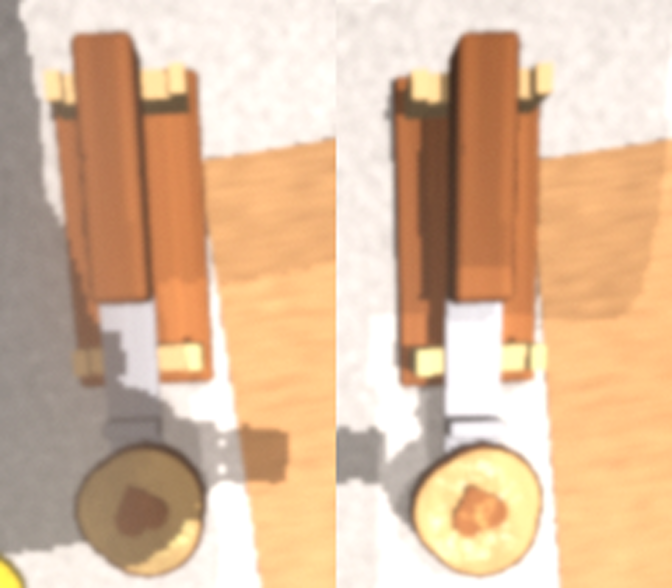

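View pics/jig.png

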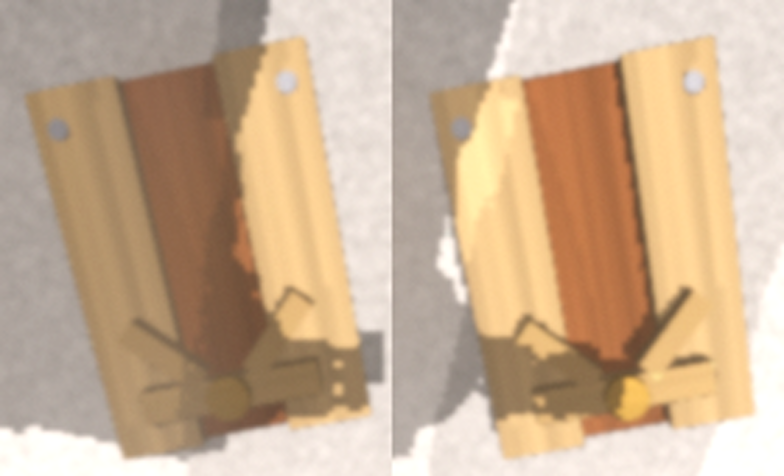

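Readings (crop pixels at 2.8x). Handle top face: front mid (120,297) left and (482,297) right; back mid (102,36) and (492,36). Heart: (140,510) and (479,510). Jig rail-top corners: (27,95), (302,38), (370,413), (125,457) left and (430,92), (716,37), (753,413), (507,457) right. Fence outer ends are near (137,320), (290,287) left and (525,316), (688,288) right.

```bash
python3 - <<'E'
from h import *
from scipy.optimize import least_squares
S={i:load(f"w{i}") for i in(1,2,3,4)}
off={1:(240,5,0),2:(325,5,336),3:(205,40,0),4:(275,40,392)}
def px(i,u,v): o=off[i]; return np.array([(u-o[2]+.5)/2.8-.5+o[0],(v+.5)/2.8-.5+o[1]])
def T(a,b,i,j): return tri([(S[i],px(i,*a)),(S[j],px(j,*b))])
for n,a,b in [("front",(120.5,297),(482,297)),("back",(102.5,36),(492,36)),("heart",(140,510),(479,510)),("shoulderL",(108,418),(449,418)),("shoulderR",(161,418),(500,418))]: print(n,*T(a,b,1,2))
J3=[(27,95),(302,38),(370,413),(125,457)];J4=[(430,92),(716,37),(753,413),(507,457)]
loc=np.array([(-60,-55),(-60,55),(90,55),(90,-55)])/1e3
for a,b in zip(J3,J4): print("jig",*T(a,b,3,4))
fe3=[(137,320),(290,287),(120,337),(313,300)];fe4=[(525,316),(688,288),(513,330),(706,300)]
for a,b in zip(fe3,fe4): print("fence",*T(a,b,3,4))
def W(p,l,z): c,s=np.cos(p[2]),np.sin(p[2]); return np.c_[p[0]+c*l[:,0]-s*l[:,1],p[1]+s*l[:,0]+c*l[:,1],np.full(len(l),z)]
def f(p): return np.r_[(proj(S[3],W(p,loc,.042))-[px(3,*a) for a in J3]).ravel(),(proj(S[4],W(p,loc,.042))-[px(4,*a) for a in J4]).ravel()]
q=least_squares(f,[.63,-.09,.1]);print("jigfit",q.x,np.sqrt(np.mean(q.fun**2)))
fl=np.array([(7.1,-32.5),(7.1,32.5),(14.1,-39.6),(14.1,39.6)])/1e3
def g(d): l=fl+[d[0],d[1]]; return np.r_[(proj(S[3],W(q.x,l,.056))-[px(3,*a) for a in fe3]).ravel(),(proj(S[4],W(q.x,l,.056))-[px(4,*a) for a in fe4]).ravel()]
k=least_squares(g,[.015,0]);print("stop",k.x,np.sqrt(np.mean(k.fun**2)),k.fun.round(1))
# lifter fit: handle top face corners z=.061
H1=[(74,36),(131,36),(146,297),(95,297)];H2=[(465,36),(519,36),(506,298),(459,298)]
hl=np.array([(-45,-11),(-45,11),(45,11),(45,-11)])/1e3
def h(p): return np.r_[(proj(S[1],W(p,hl,.061))-[px(1,*a) for a in H1]).ravel(),(proj(S[2],W(p,hl,.061))-[px(2,*a) for a in H2]).ravel()]
m=least_squares(h,[.49,.15,0]);print("lifter",m.x,np.sqrt(np.mean(m.fun**2)),m.fun.round(1))
E
```

```text
front [0.52170347 0.14826236 0.05492292] [0. 0.]
back [0.43617032 0.14593995 0.06037688] [0.1 0.1]
heart [0.60582621 0.15260696 0.05090705] [0. 0.]
shoulderL [0.56897773 0.13970597 0.04278642] [0.1 0.1]
shoulderR [0.56927939 0.16124483 0.04016632] [0. 0.]
jig [ 0.57267367 -0.1660407   0.03870404] [0.3 0.3]
jig [ 0.55479917 -0.05935597  0.04806739] [0.1 0.1]
jig [ 0.69896871 -0.03149788  0.04047645] [0. 0.]
jig [ 0.71774684 -0.13689692  0.04427683] [0. 0.]
fence [ 0.65899368 -0.12927201  0.03800449] [0.7 0.7]
fence [ 0.64525616 -0.06467237  0.0501977 ] [0.2 0.2]
fence [ 0.6639227  -0.13410231  0.0484516 ] [1.3 1.3]
fence [ 0.65082324 -0.05568818  0.04369924] [0. 0.]
jigfit [ 0.6215346  -0.10103495  0.18581398] 1.0494672025542657
stop [ 0.02185653 -0.00055369] 1.3564788159313128 [-3.1 -1.2  0.1 -0.4 -1.6  0.2 -0.5  0.2  1.   0.1  1.5 -0.8  0.2  2.5
  2.3  0.1]
lifter [0.47956046 0.14705784 0.02531725] 2.107620235840748 [-1.5 -1.7  1.1 -2.4  0.7  2.5 -2.2  3.1 -1.7 -1.9  2.1 -2.4  2.9  2.1
 -1.4  2.6]
```

Values agree with the text: handle length about 86–90 mm, shoulder and heart positions consistent with origin x≈0.48, jig fit to 1 px rms, stop about 22 mm ahead of the jig origin. Now the grasp and lift.

```bash
cat >> h.py <<'E'
PI=np.pi
L=np.array([.4796,.1471]); LY=.0255
J=np.array([.6215,-.1010]); JY=.186
DZ=-.005   # TCP relative to lifter underside
def st(m=""):
    s=r.sense(); print(m,round(s["time_s"],2),s["ee_pos"].round(4) if hasattr(s["ee_pos"],"round") else s["ee_pos"],"F",np.round(s["force"],2),"T",np.round(s["wrist_torque"],2),"w",round(s["width"],4),"ff",np.round(s["finger_force"],1)); return s
E
python3 - <<'E'
from h import *
s1=load("w1");s2=load("w2")
for s,o,us in((s1,(240,5),(108,161)),(s2,(325,5),(113,164))): print([onz(s,(u/2.8+o[0],418/2.8+o[1]),.053).round(4).tolist() for u in us])
O=[PI,0,PI+LY]
r.move_gripper(.065,40)
r.move_to([*L,.13],O)
print(r.line_to([*L,.035+DZ],O,velocity=.08,until_force=8)); st("down")
r.move_gripper(0.0,100); st("grip")
r.line_to([*L,.037+DZ],O,velocity=.02); st("up2")
r.line_to([*L,.10+DZ],O,velocity=.06); r.wait(.5); st("up")
save(snap("top","t1"),"t1",(230,150,330,290),4)
sc=snap("scene","s1"); save(sc,"s1",(290,100,400,220),5)
E
```

```text
[[0.5679, 0.1416, 0.053], [0.5679, 0.1627, 0.053]]
[[0.5681, 0.1385, 0.053], [0.568, 0.1588, 0.053]]
False
down 7.81 [0.48   0.1472 0.0304] F [ 0.39 -0.25  0.85] T [-0.02  0.04 -0.  ] w 0.0651 ff 0.0
grip 8.28 [0.4799 0.1472 0.0305] F [-0.9   0.13  5.46] T [0.05 0.27 0.04] w 0.0207 ff 98.2
up2 8.53 [0.4796 0.1471 0.032 ] F [-0.6   0.21 -1.63] T [-0.05  0.08 -0.04] w 0.0206 ff 97.7
up 10.22 [0.4796 0.1471 0.095 ] F [ 0.97  0.2  -1.3 ] T [-0.06  0.06  0.01] w 0.0206 ff 97.7
```

View pics/s1.png

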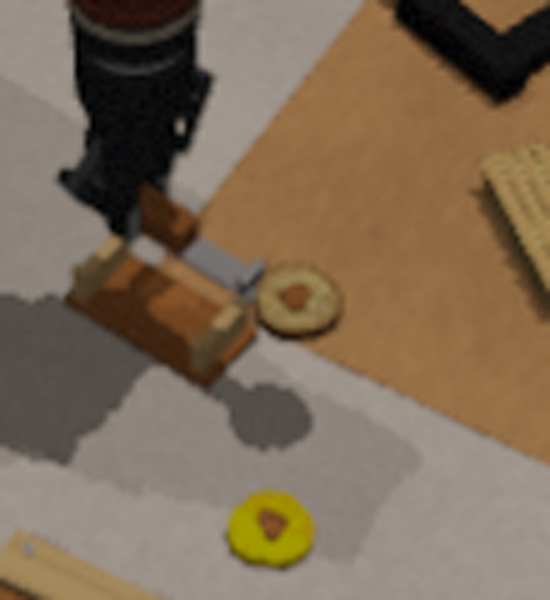

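The lifter hangs level in the gripper with the slice on the blade, rim near the shoulder. Carrying it to the jig and lowering.

```bash
cat >> h.py <<'E'
OJ=[PI,0,PI+JY]
def jw(x,y,z):
    c,s=np.cos(JY),np.sin(JY); return [J[0]+c*x-s*y,J[1]+s*x+c*y,z]
def wj(p):
    c,s=np.cos(JY),np.sin(JY); d=np.array(p[:2])-J; return np.array([c*d[0]+s*d[1],-s*d[0]+c*d[1]])
E
python3 - <<'E'
from h import *
r.line_to(jw(-.135,-.002,.095),OJ,velocity=.10); r.wait(.3); st("above")
save(snap("top","t2"),"t2",(320,155,400,255),6)
r.line_to(jw(-.135,-.002,.050),velocity=.05)
print(r.line_to(jw(-.135,-.002,.033-.005),velocity=.02,until_force=4)); r.wait(.3);st("low")
save(snap("top","t3"),"t3",(320,155,400,255),6)
g=np.hstack([cv2.imread("pics/t2.png"),cv2.imread("pics/t3.png")]);cv2.imwrite("pics/t23.png",cv2.resize(g,(800,500)))
E
```

```text
above 13.53 [ 0.4892 -0.1279  0.095 ] F [ 0.41 -0.77 -0.92] T [-0.02  0.06  0.01] w 0.0208 ff 97.6
False
low 16.18 [ 0.4892 -0.128   0.0281] F [-0.77 -0.57 -1.26] T [-0.02 -0.02 -0.02] w 0.0205 ff 97.6
```

View pics/t23.png

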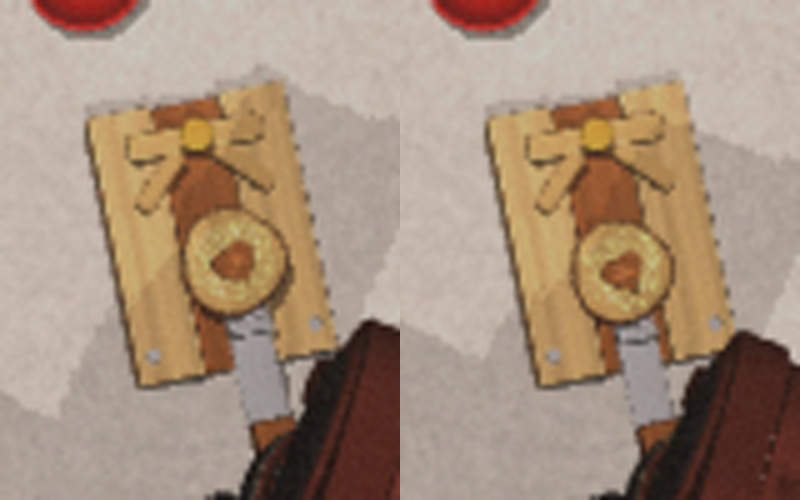

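Slice lies on the rails around (622,272), short of the V; the blade is centred in the channel. Pushing slowly by feel.

```bash
cat >> h.py <<'E'
def fj(n=6,dt=.03):
    f=[]
    for _ in range(n): f.append(r.sense()["force"]); r.wait(dt)
    f=np.array(f); m=f.mean(0); c,s=np.cos(JY),np.sin(JY)
    return np.array([c*m[0]+s*m[1],-s*m[0]+c*m[1],m[2]]), f.std(0)
E
python3 - <<'E'
from h import *
b,sd=fj(10); print("base",b.round(2),sd.round(2))
print(r.line_to(jw(-.135+.018,-.002,.028),velocity=.02,until_force=3)); r.wait(.2); f,_=fj(); print(wj(r.sense()["ee_pos"]),(f-b).round(2))
print(r.line_to(jw(-.135+.045,-.002,.028),velocity=.005,until_force=2.5)); f,_=fj(); print(wj(r.sense()["ee_pos"]),(f-b).round(2)); st()
np.save("base.npy",b)
E
```

```text
base [-0.13  0.07 -1.1 ] [0.4  0.28 0.46]
False
[-0.11702223 -0.00201569] [-0.01  0.18  0.21]
True
[-0.10248348 -0.00140367] [0.1  0.18 0.17]
 21.24 [ 0.521  -0.1213  0.0271] F [ 0.3  -0.05 -0.68] T [-0.02  0.08 -0.03] w 0.0208 ff 97.8
```

```bash
python3 - <<'E'
from h import *
b=np.load("base.npy"); x=wj(r.sense()["ee_pos"])[0]
for i in range(20):
    x+=.0005; r.line_to(jw(x,-.002,.028),velocity=.005); f,_=fj(5,.02); p=r.sense()["ee_pos"]; print(round(x*1e3,1),(wj(p)*1e3).round(2),round(p[2]*1e3,2),(f-b).round(2))
    if f[0]-b[0]<-2.5: break
print(r.sense()["time_s"])
E
```

```text
-102.0 [-101.99   -2.  ] 27.97 [-0.11 -0.04  0.04]
-101.5 [-101.67   -1.89] 27.93 [-0.42  0.18  0.53]
-101.0 [-101.48   -1.79] 27.86 [-3.94  0.94  1.34]
22.3417
```

```bash
cat >> h.py <<'E'
def push(x,y,tgt,b,n=3):
    """one step at lateral y, x servoed towards tgt N push"""
    r.line_to(jw(x,y,.028),velocity=.006); f,_=fj(n,.02); f=f-b
    return x+np.clip((tgt+f[0])*6e-5,-3e-4,2e-4),f
E
python3 - <<'E'
from h import *
b=np.load("base.npy"); x=-.101;y=-.002
for y in np.r_[np.arange(-2,4.1,.5),np.arange(3.5,-4.1,-.5),np.arange(-3.5,.1,.5)]*1e-3:
    x,f=push(x,y,4.5,b); p=wj(r.sense()["ee_pos"])*1e3; print(round(y*1e3,1),"x",p[0].round(2),round(x*1e3,2),f.round(1))
    if f[0]<-11: print("high");break
print(r.sense()["time_s"])
E
```

```text
-2.0 x -101.45 -101.04 [-5.2  1.7  1.6]
-1.5 x -101.27 -101.03 [-4.3  0.7  1. ]
-1.0 x -101.06 -100.99 [-3.9  1.2  0.1]
-0.5 x -100.94 -100.95 [-3.8  1.9 -0.1]
0.0 x -100.78 -100.88 [-3.4  1.2 -0.4]
0.5 x -100.65 -100.77 [-2.7  1.6 -0.4]
1.0 x -100.53 -100.62 [-2.   0.7  0.2]
1.5 x -100.47 -100.46 [-1.8 -0.2 -0.4]
2.0 x -100.54 -100.3 [-1.9 -1.  -0.1]
2.5 x -100.61 -100.31 [-4.6 -1.9  0.4]
3.0 x -100.72 -100.37 [-5.4 -1.9  0.9]
3.5 x -100.86 -100.4 [-5.1 -2.6  0.2]
4.0 x -100.98 -100.46 [-5.5 -2.8  0.9]
3.5 x -100.97 -100.53 [-5.6 -1.5  1.5]
3.0 x -100.89 -100.56 [-4.9 -1.   0.4]
2.5 x -100.68 -100.57 [-4.8 -1.1  0.3]
2.0 x -100.46 -100.53 [-3.8 -1.  -0.4]
1.5 x -100.39 -100.45 [-3.1 -1.  -0.5]
1.0 x -100.41 -100.35 [-3.   0.6 -0.3]
0.5 x -100.48 -100.27 [-3.1  1.8  0.3]
0.0 x -100.56 -100.26 [-4.3  3.   0.7]
-0.5 x -100.72 -100.26 [-4.6  2.2  1. ]
-1.0 x -100.81 -100.32 [-5.4  3.2  1.2]
-1.5 x -100.95 -100.37 [-5.4  2.3  0.8]
-2.0 x -101.1 -100.44 [-5.7  2.9  1.1]
-2.5 x -101.24 -100.5 [-5.5  2.6  1.3]
-3.0 x -101.35 -100.62 [-6.4  3.2  1.2]
-3.5 x -101.54 -100.73 [-6.3  3.4  1.2]
-4.0 x -101.7 -100.83 [-6.3  3.1  1. ]
-3.5 x -101.68 -100.91 [-5.8  1.9  1.1]
-3.0 x -101.64 -100.97 [-5.5  1.4  0.5]
-2.5 x -101.49 -100.98 [-4.7  1.5  0.4]
-2.0 x -101.29 -101.01 [-5.   1.4 -0.3]
-1.5 x -101.13 -100.99 [-4.1  1.8 -0.3]
-1.0 x -100.95 -100.96 [-4.1  1.6  0.2]
-0.5 x -100.84 -100.9 [-3.5  1.6 -0.4]
0.0 x -100.67 -100.81 [-3.   1.2 -0. ]
33.4417
```

The push depth peaks where fy changes sign, y≈+1.5 mm: that is the two-fence home. Press about 8 N there, balancing fy.

```bash
python3 - <<'E'
from h import *
b=np.load("base.npy"); x=-.1008;y=.0;ok=0
for i in range(28):
    x,f=push(x,y,8 if i>5 else 5,b,3); p=wj(r.sense()["ee_pos"])*1e3; print(round(y*1e3,2),"x",p[0].round(2),round(x*1e3,2),f.round(1))
    if f[0]<-13: print("high"); x-=.0003; continue
    if f[0]<-6 and abs(f[1])<1.2:
        r.wait(.35); ok+=1; g,_=fj(3,.02); print("hold",(g-b).round(1))
        if ok==3: break
    y+=np.clip(f[1]*2.5e-4,-4e-4,4e-4)
print(r.sense()["time_s"])
E
```

```text
0.0 x -100.69 -100.66 [-2.6  0.7 -1.1]
0.17 x -100.59 -100.54 [-3.   1.  -0.1]
0.43 x -100.52 -100.42 [-3.   1.  -0.4]
0.68 x -100.42 -100.28 [-2.7  1.1 -0.4]
0.94 x -100.39 -100.19 [-3.6 -0.1 -0.4]
0.92 x -100.37 -100.14 [-4.1 -0.9 -0.4]
0.68 x -100.34 -99.95 [-4.8  0.5 -0.1]
0.8 x -100.3 -99.78 [-5.2 -0.1 -0.3]
0.78 x -100.35 -99.65 [-5.7  0.3  0.2]
0.84 x -100.29 -99.55 [-6.3  0.3  0.4]
hold [-6.5 -0.3  0.5]
0.92 x -100.31 -99.47 [-6.8 -0.6  0.3]
hold [-7.  -0.1  0.5]
0.76 x -100.32 -99.41 [-6.9  0.3  1. ]
hold [-7.   0.1  1. ]
38.2417
```

Bedded: push depth no longer changes with force, fy ≈ 0 at 7 N. Withdraw and return the lifter.

```bash
python3 - <<'E'
from h import *
y=.0008
r.line_to(jw(-.103,y,.028),velocity=.01)
print(r.line_to(jw(-.165,y,.028),velocity=.04,until_force=4)); st("out")
r.line_to(jw(-.165,y,.10),velocity=.1)
O=[PI,0,PI+LY]
r.line_to([*L,.10],O,velocity=.12); r.wait(.2); st("above")
r.line_to([*L,.045],O,velocity=.06)
print(r.line_to([*L,.0303],O,velocity=.015,until_force=3)); st("down")
save(snap("top","t4"),"t4",(230,125,410,290),4)
E
```

```text
False
out 40.44 [ 0.4594 -0.1307  0.028 ] F [ 0.13  0.31 -0.93] T [ 0.03 -0.04 -0.02] w 0.0209 ff 97.9
above 43.98 [0.4796 0.1469 0.1   ] F [ 0.1  -0.49 -0.06] T [-0.    0.01 -0.01] w 0.0207 ff 98.1
True
down 45.98 [0.4794 0.1471 0.0305] F [ 0.11 -0.4   4.74] T [0.05 0.07 0.01] w 0.0208 ff 99.1
```

View pics/t4.png

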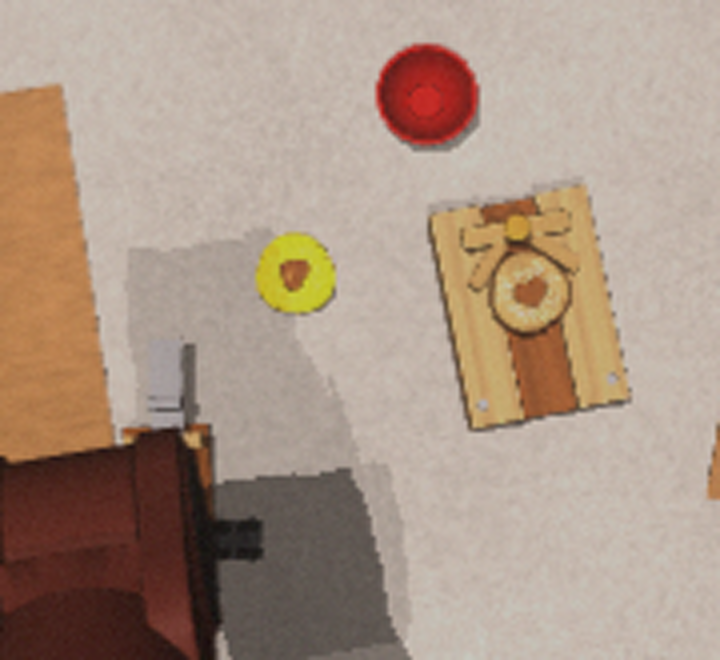

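The slice sits in the V at (530,292), and the knob at (516,232) is unmoved. The lifter is back on its saddles. Releasing.

```bash
python3 - <<'E'
from h import *
p=r.sense()["ee_pos"]
r.move_gripper(.06,40); r.wait(.2); st("open")
print(r.line_to([p[0],p[1],.16],velocity=.06,until_force=6)); st()
r.move_to([.42,.02,.25],[PI,0,PI]); r.wait(.5); st()
save(snap("top","t5"),"t5",(230,125,410,290),4)
E
```

```text
open 46.68 [0.4787 0.147  0.0299] F [ 1.11 -0.17  0.42] T [ 0.01  0.02 -0.  ] w 0.0598 ff 0.0
False
 49.0 [0.4793 0.1471 0.1598] F [-0.43 -0.53  1.1 ] T [ 0.02 -0.    0.03] w 0.0598 ff 0.0
 50.21 [0.42   0.0202 0.2498] F [-0.36 -0.86 -0.38] T [-0.03  0.01  0.01] w 0.06 ff 0.0
```

View pics/t5.png

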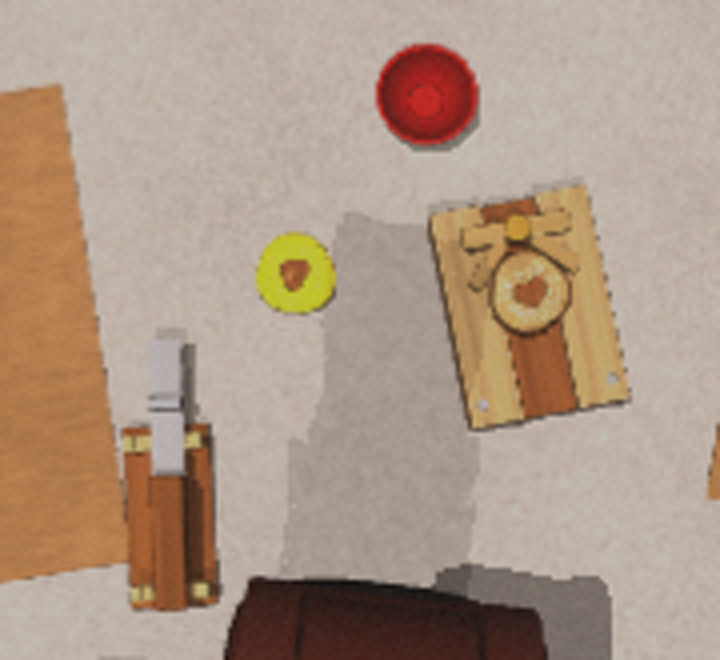

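The lifter lies in its stand as at the start (handle end at (170,605), blade root at (168,473)). The slice is seated in the V at (530,292).

```bash
python3 -c "
from cell import r
print(r.close_job())"
```

```text
the job is handed in; nothing more can be done
None
```

The job is handed in with no verdict returned: the slice was pressed into the V at about 7 N with balanced side force, the last picture shows it still seated and the stop not visibly moved, and the lifter is back in its stand, released.

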